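# Reset the interlock with the two-button station

## Task

Reset the machine interlock from the yellow wireless station with the green buttons: with a fingertip, push its sliding guard fully open, away from the buttons. Then press both green buttons all the way down at the same moment, one fingertip on each, keep both down for at least two seconds and let them come up again, leaving the guard open. Only touch and press: do not lift, pinch or shove the station about, and leave the grey station and the things lying near alone.

Things in the scene. Friction and masses are not known exactly. Their poses are not given: they have to be found in the camera images.
- reset: yellow wireless button station with green caps, 150 x 155 mm, 1.6 kg, standing loose on rubber feet. Origin at the centre of its underside, z up. Its top face is 45 mm up. Two rails along its x axis (y = +-66 to +-74 mm) rise to 74 mm. The two caps lie side by side along its y axis at x = -30 mm, y = +-32 mm (64 mm apart). Its -x side looks towards the robot, give or take 20 degrees of yaw
- reset_guard_fin (a point): middle of the top edge of the orange fin that stands on the yellow station's guard. The fin is 5 mm thick (x), 70 mm wide (y) and stands 21 mm above the guard plate, top edge 90 mm above the bench. The guard is an aluminium plate 50 x 136 mm, top 69 mm above the bench, that covers the caps and reaches 40 mm from the fin's centre towards -x of the station and 10 mm towards +x
- reset_guard (a joint): travel of the yellow station's guard in m: 0 closed over the caps, 0.055 fully open, moving along the station's +x axis; stays where left, about 2 N to move. Open, its near edge is 30 mm beyond the cap centres
- reset_cap_left_top (a point): centre of the flat top of the yellow station's green cap on its +y side; 30 mm diameter; 61 mm above the bench when up (5 mm under the guard plate); collar round it is 51 mm above the bench
- reset_cap_right_top (a point): the same for the green cap on its -y side
- reset_cap_left (a joint): travel of that cap in m: 0 up, 0.008 fully down; spring return, about 1.8 N at the start and 4.2 N at the bottom
- reset_cap_right (a joint): the same for the right cap
- jog: grey station of the same make with red caps, which is to be left alone; same size and frame. The two stations stand left and right of a fixed heap of bolts and the bench vise with its slanting bar; either may be on the left
- jog_guard (a joint): travel of the grey station's guard, as for the yellow one
- jog_cap_left (a joint): travel of the grey station's left cap, as for the yellow one
- jog_cap_right (a joint): travel of the grey station's right cap
- bearing_1: steel ball bearing, 72 mm diameter, 18 mm high, lying flat; origin under its centre; to be left alone
- elbow_1: black pipe elbow fitting with pale nuts, 63 x 82 x 44 mm; origin under its centre; to be left alone
- screwdriver: red-handled screwdriver, 224 mm long along its y axis, 25 mm high; origin under its centre; to be left alone
- spanner: steel spanner, 199 mm long along its y axis, 8 mm high; origin under its centre; to be left alone

How it is judged:
On the way, in this order (a step that is already met when the one before it is completed fails the run):
1. the yellow station's guard is pushed fully open (value of joint reset_guard above 0.048 m), for 0.1 s.
2. both green caps are held down together by the fingers for two seconds (value of joint each of reset_cap_left, reset_cap_right above 0.006 m and contact force between the fingers and reset_cap_left above 1 N and contact force between the fingers and reset_cap_right above 1 N and value of joint reset_guard above 0.045 m), for 1.9 s.
At the end, for the whole second after the job is handed in: both green caps are up again (within 1.5 mm), the yellow station's guard is open (at least 45 of 55 mm), the station stands level and at rest within 30 mm of where it was, and the grey one within 20 mm (value of joint each of reset_cap_left, reset_cap_right below 0.0015 m and value of joint reset_guard above 0.045 m and angle between reset's own z axis and vertical below 0.05 rad and linear speed of reset below 0.02 m/s and distance of reset from where it was at the start of the episode below 0.03 m and distance of jog from where it was at the start of the episode below 0.02 m); the robot touches nothing.
It fails at once if one green cap is pressed down (over 5 mm) while the other is still up (under 1 mm) ((value of joint reset_cap_left above 0.005 m and value of joint reset_cap_right below 0.001 m) or (value of joint reset_cap_right above 0.005 m and value of joint reset_cap_left below 0.001 m)).
It fails at once if the yellow station is lifted (over 10 mm), tipped or shoved over 30 mm (height (world z) of reset above 0.01 m or angle between reset's own z axis and vertical above 0.12 rad or distance of reset from where it was at the start of the episode above 0.03 m).
It fails at once if the grey station is operated or moved over 20 mm (value of joint any of jog_cap_left, jog_cap_right above 0.003 m or value of joint jog_guard above 0.025 m or distance of jog from where it was at the start of the episode above 0.02 m).
It fails at once if a thing lying near is moved over 20 mm (distance of any of bearing_1, elbow_1, screwdriver, spanner from where it was at the start of the episode above 0.02 m).
It also fails if it takes over 48 s, if anything falls off the work surface, if the arm or the gripper's body presses on something with over 40 N, if the wrist force passes 120 N, or if a joint passes its speed limit or range.

## Robot

A 6-joint arm with a two-finger parallel gripper is mounted at the origin on a cart in front of the work surface, level with it; the furniture and walls round the work are solid. World frame = base frame: x ahead of the robot, y to its left, z up, the work surface at z = 0. Lengths are in m, angles in rad, forces in N, time in s.
With the tool pointing down it reaches from about 0.325 to 0.9 m from the base axis. Payload 6.1 kg.
Tool frame: the origin (TCP) lies midway between the tips of the shut fingers; the grasp point (between the pads) lies 19 mm behind it; x points along the fingers, y is the direction in which the jaws open and shut, and the axes are right-handed (so a half turn about x gives the same grasp; the last joint's range is limited). The gripper opens to 85 mm and grips with 20 to 120 N. Pads are 22 mm wide; open, the fingers measure 114 mm over their backs; the gripper's body (76 mm by 85 mm) begins 54 mm behind the grasp point. The pads swing forward as they close: fully open they stand 13 mm farther back than shut.
Start: joints at [1.023, 0.22, 1.526, -0, 1.395, -0.126], TCP at [0.256, 0.57, 0.231] pointing down, gripper open.
Joint ranges: [-2.98, 2.98], [-0.91, 2.08], [0.09, 2.57], [-1.24, 4.39], [0.2, 2.65], [-2.68, 2.68]. Speed limits (rad/s): [2.57, 2.57, 3.01, 3.14, 3.14, 3.14].

## Interface

Orientations are given as [roll, pitch, yaw] about the fixed x, y, z axes, in that order (R = Rz(yaw) Ry(pitch) Rx(roll)).
In Python, from plant import movep, move_l, set_joints, gripper_to, hold, inverse_kinematics, observe, get_image, get_calibration, Unreachable, job_done gives the robot as it stands. Calls block until the motion is done:
- movep(position, orientation): joint-space move of the TCP to a pose.
- move_l(position, feed=0.15, rotation=None, max_force=None): straight line of the TCP; rotation=None keeps the orientation; feed is the mean speed in m/s. With max_force (N) it stops when the force on the tool has changed by that much, and returns True; else False.
- set_joints(angles): joint-space move.
- gripper_to(opening, f_grip=None): finger opening in m; f_grip is the grip in N (None keeps the last); returns when the fingers have stopped.
- hold(seconds).
- inverse_kinematics(position, orientation): joint angles nearest the present ones, or None.
- observe(): the state.
- get_image(name): name is "side" or "top" or "wrist"; returns (picture, depth): 400x640x3 uint8, red, green, blue; 400x640 float32, m along the optical axis (not along the pixel's ray), 0 where there is no reading.
- get_calibration(name): a dict with "intrinsics" (3x3 intrinsics, pixels), "world_from_camera" (4x4, takes a point from camera to world coordinates). Camera axes: x right, y down, z forward; pixel columns grow to the right and rows downward; lengths in m; the calibration is good to about 2 mm. A picture is of the moment at which its call begins: read the wrist's pose just before it. get_calibration takes no time and is no camera call; for the wrist camera it gives the pose at the moment of the call.
A pose or a line that the arm cannot do raises Unreachable and nothing moves.
- job_done(): hands the job in, once; it reports no verdict.
The state is a dict: "time_s": time; "q": joint angles; "joint_velocities": joint speeds; "joint_torque": joint torques, N m; "eef_pos": TCP position; "tcp_rot": TCP orientation; "ft_force": force on the tool from outside, world axes, zero at the start; "torque": the same for the moment, N m; "opening": finger opening in m.
Only numpy, scipy, OpenCV 4.12 (cv2) and the standard library are available. Lean on these libraries where they do the work, as an engineer would, in place of code of your own. Each camera call takes 0.05 s, during which the arm holds its last target. There are 200 camera calls.

## Working session

There is one attempt and no reset: what is moved stays moved. The work goes in short steps, each a Python script; the robot and the scene stay as the last script left them, time stands still between calls to the robot, and variables do not carry over. Pictures are saved under pics/ and viewed, about 8 in all and at most 12, crops included, and the job is handed in when it is done.

```bash
ls; mkdir -p pics
python3 - <<'E'
from plant import *
import cv2,numpy as np
for n in("top","side"):
    p,d=get_image(n); cv2.imwrite(f"pics/{n}0.png",p[:,:,::-1]); np.savez(f"{n}0.npz",p=p,d=d,**get_calibration(n))
    print(n,get_calibration(n))
print(observe())
E
```

```text
pics
top {'intrinsics': array([[488.10724203,   0.        , 319.69757426],
       [  0.        , 488.10724203, 199.70825238],
       [  0.        ,   0.        ,   1.        ]]), 'world_from_camera': array([[ 0.04677315, -0.97390126,  0.22210043,  0.23996844],
       [-0.99890146, -0.04623762,  0.00761317, -0.08189473],
       [ 0.00285492, -0.22221254, -0.97499407,  1.62241045],
       [ 0.        ,  0.        ,  0.        ,  1.        ]])}
side {'intrinsics': array([[417.55033298,   0.        , 319.7818566 ],
       [  0.        , 417.55033298, 200.90472424],
       [  0.        ,   0.        ,   1.        ]]), 'world_from_camera': array([[ 0.81666367, -0.31148748,  0.48583536,  0.05317737],
       [-0.57667944, -0.40778964,  0.70791838, -0.85859054],
       [-0.02238908, -0.85830248, -0.51265542,  0.63894251],
       [ 0.        ,  0.        ,  0.        ,  1.        ]])}
{'time_s': 0.1, 'q': array([ 1.02290553e+00,  2.21152613e-01,  1.52749637e+00,  2.23586214e-05,
        1.39469430e+00, -1.26114898e-01]), 'joint_velocities': array([-0.00159959, -0.00205321, -0.00281728,  0.00053566,  0.00188228,
       -0.00233052]), 'joint_torque': array([-6.90865477e-05, -4.98237312e+01, -3.90552235e+01, -2.26359475e-04,
        5.54597224e-03,  2.24046850e-06]), 'eef_pos': array([0.25558458, 0.56975934, 0.2303055 ]), 'tcp_rot': array([-1.70948086,  1.56904556, -2.1312607 ]), 'ft_force': array([0.02659845, 0.37667786, 0.83971055]), 'torque': array([ 0.00982776,  0.04569259, -0.03524311]), 'opening': 0.08521032291576203}
```

View pics/top0.png

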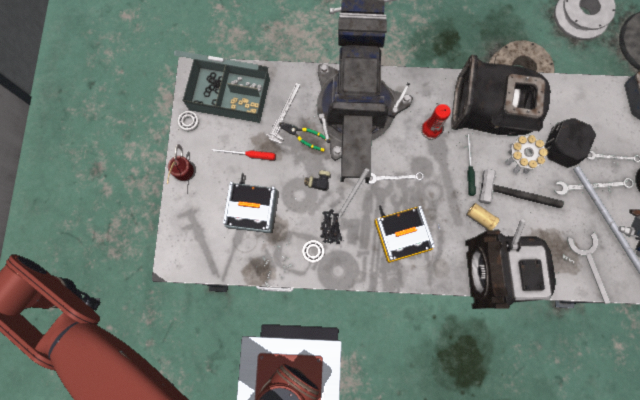

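View pics/side0.png

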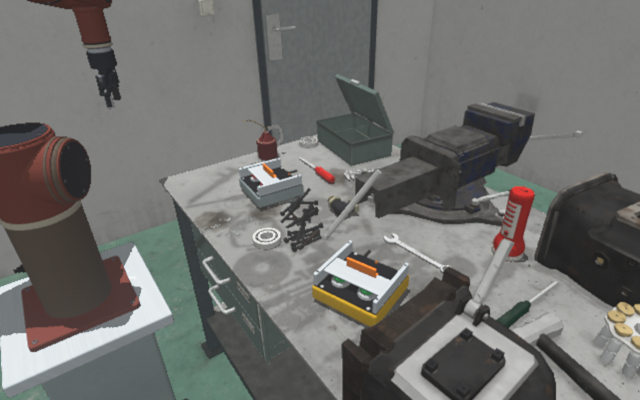

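The yellow station is on the right, at about (405,233) in the top view, with its fin at (405,233). The grey one is on the left at (250,208). Next I'll make a coarse fix and look from close by.

```bash
cat > h.py <<'E'
from plant import *
import cv2,numpy as np
def cast(px,K,T,z):
    px=np.atleast_2d(px).astype(float); r=np.c_[px,np.ones(len(px))]@np.linalg.inv(K).T@T[:3,:3].T
    return T[:3,3]+r*((z-T[2,3])/r[:,2])[:,None]
def mask(p,lo,hi,roi=None):
    m=cv2.inRange(cv2.cvtColor(p,cv2.COLOR_RGB2HSV),lo,hi)
    if roi: q=np.zeros_like(m);x0,y0,x1,y1=roi;q[y0:y1,x0:x1]=m[y0:y1,x0:x1];m=q
    return m
def rect(m,K,T,z):
    """largest blob -> plane z -> minAreaRect: centre, long-axis direction angle, size"""
    c=max(cv2.findContours(m,cv2.RETR_EXTERNAL,cv2.CHAIN_APPROX_NONE)[0],key=cv2.contourArea)[:,0]
    w=cast(c,K,T,z)[:,:2]
    b=cv2.boxPoints(cv2.minAreaRect((w*1000).astype(np.float32)))/1000
    e=[b[1]-b[0],b[2]-b[1]]; e.sort(key=np.linalg.norm); l=e[1]*np.sign(e[1][1])
    return b.mean(0),np.arctan2(-l[0],l[1]),np.linalg.norm(e[0]),np.linalg.norm(e[1])
E
python3 - <<'E'
from h import *
f=np.load("top0.npz");K,T=f["intrinsics"],f["world_from_camera"]
c,y,a,b=rect(mask(f["p"],(5,150,120),(20,255,255),(370,200,440,265)),K,T,.09);print("fin",c,y,a,b)
print("bar",cast([[372,170],[340,212]],K,T,0.1))
Tw=get_calibration("wrist");print(Tw,observe()["eef_pos"])
for h in(.28,.33):
  for r in(y,y+np.pi,y-np.pi):
    print(h,r,inverse_kinematics([c[0]-.05,c[1],h],[0,np.pi/2,r]))
E
```

```text
fin [ 0.5001187  -0.34527418] 0.3250067 0.013964224 0.06510794
bar [[ 0.69358557 -0.23491526  0.1       ]
 [ 0.54977089 -0.13639522  0.1       ]]
{'intrinsics': array([[340.47613201,   0.        , 318.87796715],
       [  0.        , 340.47613201, 196.67920038],
       [  0.        ,   0.        ,   1.        ]]), 'world_from_camera': array([[ 0.41041419,  0.87805352,  0.24613453,  0.19372967],
       [ 0.91189768, -0.39468409, -0.11254815,  0.59793415],
       [-0.00167792,  0.27064086, -0.96267892,  0.37350883],
       [ 0.        ,  0.        ,  0.        ,  1.        ]])} [0.25558458 0.56975934 0.2303055 ]
0.28 0.3250067 None
0.28 3.4665995 [-7.93338991e-01  5.43578894e-02  1.61898678e+00 -4.44089210e-16
  1.46824798e+00  4.52450525e-01]
0.28 -2.816586 [-7.93338991e-01  5.43578894e-02  1.61898678e+00 -4.44089210e-16
  1.46824798e+00  4.52450700e-01]
0.33 0.3250067 None
0.33 3.4665995 [-7.93338991e-01  3.58264246e-02  1.54617914e+00 -4.44089210e-16
  1.55958709e+00  4.52450525e-01]
0.33 -2.816586 [-7.93338991e-01  3.58264246e-02  1.54617914e+00 -4.44089210e-16
  1.55958709e+00  4.52450700e-01]
```

Run:
```python
from h import *
c=np.array([.500,-.345]);y=.325;u=np.array([np.cos(y),np.sin(y)])
move_l([.256,.57,.40],feed=.3)
R=[0,np.pi/2,y-np.pi]
movep([*(c+.03*u),.40],R); move_l([*(c+.03*u),.26],feed=.2); gripper_to(0)
hold(.3);C=get_calibration("wrist");p,d=get_image("wrist")
np.savez("w1.npz",p=p,d=d,**C);cv2.imwrite("pics/w1.png",p[:,:,::-1]);print(observe()["time_s"],observe()["eef_pos"],observe()["ft_force"])
```

```text
6.075 [ 0.52843067 -0.3354295   0.26000617] [0.12154119 0.80837007 0.63799414]
```

View pics/w1.png

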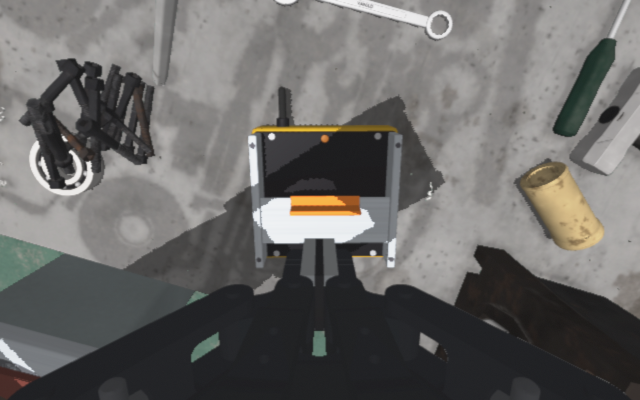

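The station sits almost square in the picture, with the fin at (325,205), the rails at columns 255 and 395 and the yellow back edge at row 129. I'll refine the fix with the wrist depth.

```bash
cat >> h.py <<'E'
def cloud(p,d,K,T):
    v,u=np.indices(d.shape); r=np.stack([u,v,np.ones_like(u)],-1)@np.linalg.inv(K).T
    return (r*d[...,None])@T[:3,:3].T+T[:3,3]
E
python3 - <<'E'
from h import *
f=np.load("w1.npz");K,T=f["intrinsics"],f["world_from_camera"];P=cloud(f["p"],f["d"],K,T)
m=mask(f["p"],(5,150,120),(20,255,255),(270,180,380,230))
z=P[m>0][:,2];print("fin z",np.percentile(z,[5,50,95]))
print("finrect",rect(m,K,T,.09)); v,u=np.nonzero(m);print(u.min(),u.max(),v.min(),v.max())
w=P[(m>0)&(P[...,2]>.086)]; print("fin top cloud",w.mean(0),len(w))
my=mask(f["p"],(20,150,100),(32,255,255),(230,110,420,150));v,u=np.nonzero(my);print("yellow",len(u),u.min(),u.max(),v.min(),v.max())
# rails: cloud z near .074 within station area
box=np.zeros(m.shape,bool);box[120:275,235:415]=1
mr=((np.abs(P[...,2]-.074)<.004)&box).astype(np.uint8)
for s in(slice(240,285),slice(370,410)):
    q=np.zeros_like(mr);q[:,s]=mr[:,s];vv,uu=np.nonzero(q);keep=(np.abs(uu-np.median(uu))<8)
    W=P[vv[keep],uu[keep]][:,:2];l=cv2.fitLine(W.astype(np.float32),cv2.DIST_HUBER,0,.001,.001).ravel()
    e=l[:2]*np.sign(l[0]);print("rail",np.arctan2(e[1],e[0]),l[2:],len(W),W@e and 0 if 0 else np.ptp(W@e))
E
```

```text
fin z [0.07039909 0.0728344  0.09088788]
finrect (array([ 0.5043886 , -0.34948885], dtype=float32), np.float32(0.32384697), np.float32(0.018110212), np.float32(0.0668523))
290 359 196 214
fin top cloud [ 0.49932759 -0.35175656  0.09413658] 368
yellow 766 252 396 126 132
rail 0.3269268 [ 0.4810753  -0.28427103] 1124 0.13973038980121888
rail 0.3284099 [ 0.5260901  -0.41540512] 1143 0.13963998085947366
```

```bash
cat >> h.py <<'E'
Y=.3277;U=np.array([np.cos(Y),np.sin(Y)]);N=np.array([-U[1],U[0]]);RD=[0,np.pi/2,Y-np.pi]
def xyz(u,n,z): return [*(u*U+n*N),z]
E
python3 - <<'E'
from h import *
n0=-.4935
move_l(xyz(.325,n0,.16),rotation=RD,feed=.2); print(move_l(xyz(.325,n0,.078),feed=.08,max_force=6))
o=observe();print(o["eef_pos"],o["ft_force"])
hold(.3)
print(move_l(xyz(.407,n0,.078),feed=.03,max_force=7)); o=observe();print(o["eef_pos"][:2]@U,o["eef_pos"][:2]@N,o["eef_pos"][2],o["ft_force"])
hold(.2)
u=o["eef_pos"][:2]@U
move_l(xyz(u-.012,n0,.078),feed=.05);move_l(xyz(u-.012,n0,.26),feed=.2)
hold(.2);C=get_calibration("wrist");p,d=get_image("wrist")
np.savez("w2.npz",p=p,d=d,**C);cv2.imwrite("pics/w2.png",p[:,:,::-1]);print(observe()["time_s"])
E
```

```text
False
[ 0.46699593 -0.36303968  0.07873098] [-0.03102306 -1.0165223   1.05230746]
True
0.3870738335292675 -0.49308570561687215 0.07744284668166501 [-1.06950951  0.36129206  1.05111272]
12.05
```

View pics/w2.png

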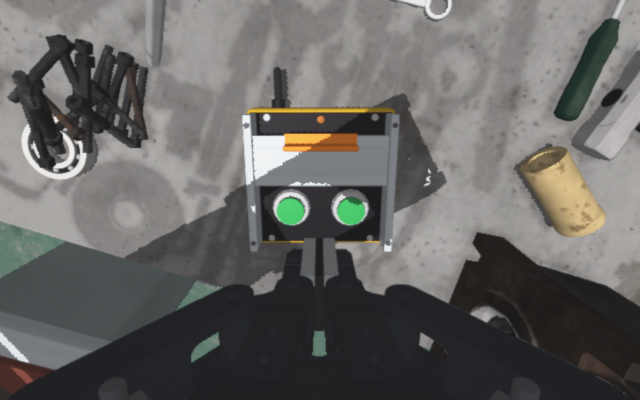

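The guard is clear of both caps, which sit at (291,210) and (351,210), with the fin at (320,142). Next I'll check the guard travel and the cap positions.

```bash
cat >> h.py <<'E'
def report(fn):
    f=np.load(fn);K,T=f["intrinsics"],f["world_from_camera"];p=f["p"];P=cloud(p,f["d"],K,T)
    def un(w): w=np.atleast_2d(w); return np.c_[w[:,:2]@U,w[:,:2]@N]
    m=mask(p,(5,150,120),(20,255,255),(260,120,390,230)); w=P[(m>0)&(P[...,2]>.086)]
    print("fin top",un(w).mean(0).round(4),len(w),"rect",un(rect(m,K,T,.09)[0]).round(4))
    m=cv2.morphologyEx(mask(p,(45,90,60),(85,255,255),(250,180,390,250)),cv2.MORPH_CLOSE,np.ones((5,5)))
    for c in cv2.findContours(m,cv2.RETR_EXTERNAL,cv2.CHAIN_APPROX_NONE)[0]:
        if cv2.contourArea(c)<200: continue
        w=cast(c[:,0],K,T,.061); (x,y),r=cv2.minEnclosingCircle((w[:,:2]*1000).astype(np.float32))
        print("cap",un([[x/1000,y/1000]]).round(4),r)
    my=mask(p,(20,150,100),(32,255,255),(230,95,420,150));v,u=np.nonzero(my)
    k=[v[u==c].min() for c in np.unique(u)];w=un(cast(np.c_[np.unique(u),k],K,T,.045));print("back edge u",np.median(w[:,0]),"n",w[:,1].min(),w[:,1].max())
E
python3 - <<'E'
from h import *
report("w1.npz");report("w2.npz")
E
```

```text
fin top [ 0.3595 -0.4938] 368 rect [[ 0.3651 -0.4932]]
back edge u 0.43651762614320566 n -0.5679163854353868 -0.41865866064187346
fin top [ 0.4028 -0.4938] 399 rect [[ 0.4076 -0.4939]]
cap [[ 0.3314 -0.5251]] 15.499356269836426
cap [[ 0.3314 -0.4623]] 15.532868385314941
back edge u 0.43608997224530766 n -0.5673288922280785 -0.4191271334208672
```

Run:
```python
from h import *
f=np.load("w2.npz");K,T=f["intrinsics"],f["world_from_camera"];P=cloud(f["p"],f["d"],K,T)
for c in(262,270,280,360,370,378):
    print(c,[(r,tuple(f["p"][r,c]),round(float(P[r,c,2]),3),round(float(P[r,c,:2]@U),4)) for r in range(182,190,1)][::1][:8:2], cast([c,186],K,T,.069)[0,:2]@U)
f=np.load("w1.npz");K,T=f["intrinsics"],f["world_from_camera"];P=cloud(f["p"],f["d"],K,T)
print([(r,tuple(map(int,f["p"][r,280])),round(float(P[r,280,2]),3),round(float(P[r,280,:2]@U),4)) for r in range(228,250,3)])
```

```text
262 [(182, (np.uint8(124), np.uint8(126), np.uint8(131)), 0.068, 0.3647), (184, (np.uint8(122), np.uint8(125), np.uint8(130)), 0.07, 0.3629), (186, (np.uint8(56), np.uint8(57), np.uint8(60)), 0.045, 0.3547), (188, (np.uint8(30), np.uint8(29), np.uint8(30)), 0.045, 0.3525)] 0.36070657179475235
270 [(182, (np.uint8(124), np.uint8(127), np.uint8(132)), 0.07, 0.365), (184, (np.uint8(121), np.uint8(125), np.uint8(129)), 0.07, 0.3629), (186, (np.uint8(56), np.uint8(57), np.uint8(59)), 0.045, 0.3547), (188, (np.uint8(28), np.uint8(27), np.uint8(29)), 0.045, 0.3525)] 0.36070880621072493
280 [(182, (np.uint8(124), np.uint8(127), np.uint8(132)), 0.069, 0.3649), (184, (np.uint8(121), np.uint8(124), np.uint8(128)), 0.069, 0.3629), (186, (np.uint8(57), np.uint8(57), np.uint8(60)), 0.044, 0.3545), (188, (np.uint8(49), np.uint8(47), np.uint8(50)), 0.045, 0.3526)] 0.36071159855843316
360 [(182, (np.uint8(127), np.uint8(131), np.uint8(135)), 0.401, 0.4444), (184, (np.uint8(121), np.uint8(124), np.uint8(129)), 0.068, 0.3625), (186, (np.uint8(56), np.uint8(57), np.uint8(59)), 0.045, 0.3547), (188, (np.
[... 266 characters left out ...]
), 0.046, 0.355), (188, (np.uint8(30), np.uint8(28), np.uint8(30)), 0.045, 0.3526)] 0.36073669612341464
378 [(182, (np.uint8(127), np.uint8(131), np.uint8(135)), 0.069, 0.3648), (184, (np.uint8(121), np.uint8(124), np.uint8(128)), 0.07, 0.3631), (186, (np.uint8(56), np.uint8(56), np.uint8(59)), 0.045, 0.3547), (188, (np.uint8(30), np.uint8(28), np.uint8(29)), 0.045, 0.3524)] 0.3607389240984651
[(228, (236, 239, 241), 0.071, 0.3343), (231, (236, 239, 242), 0.071, 0.331), (234, (236, 239, 241), 0.068, 0.3267), (237, (237, 240, 242), 0.07, 0.324), (240, (236, 239, 242), 0.069, 0.3203), (243, (142, 146, 152), 0.045, 0.3065), (246, (28, 28, 30), 0.045, 0.3028), (249, (29, 29, 30), 0.046, 0.2996)]
```

The guard edge is within about 1 mm of fully open and the station hasn't moved. The cap midpoint is u=.3314, n=-.4937. I'll press both caps now.

Run:
```python
from h import *
n0,u0=-.4937,.3314
move_l(xyz(u0,n0,.15),feed=.2); gripper_to(.050); move_l(xyz(u0,n0,.085),feed=.1); hold(.3)
b=observe()["ft_force"]; print(observe()["opening"],observe()["eef_pos"],b)
print(move_l(xyz(u0,n0,.030),feed=.02,max_force=16)); o=observe(); z=o["eef_pos"][2]; print(z,o["ft_force"]-b)
for i in range(8):
    hold(.15); o=observe(); F=(o["ft_force"]-b)[2]; print(i,round(o["eef_pos"][2],4),F.round(1))
    if F>13: break
    z-=.0006; move_l(xyz(u0,n0,z),feed=.02)
t=observe()["time_s"]
for i in range(5): hold(.5); o=observe();print((o["ft_force"]-b).round(1),o["torque"].round(2),o["eef_pos"].round(4))
move_l(xyz(u0,n0,.09),feed=.03); move_l(xyz(u0-.0,n0,.26),feed=.2)
gripper_to(0); hold(.2);C=get_calibration("wrist");p,d=get_image("wrist")
np.savez("w3.npz",p=p,d=d,**C);cv2.imwrite("pics/w3.png",p[:,:,::-1]);print(observe()["time_s"],t)
report("w3.npz")
```

```text
0.05025176656460925 [ 0.47298998 -0.36107484  0.08570136] [0.70585856 0.25806011 0.56323683]
True
0.050257881365433986 [-3.7286824   1.11934628  7.30651265]
0 0.0502 7.8
1 0.0505 6.7
2 0.0501 7.6
3 0.05 11.3
4 0.0499 15.2
[-6.9  5.1 14.5] [ 0.7   0.96 -0.01] [ 0.4729 -0.361   0.0499]
[-6.7  5.4 14.5] [ 0.74  0.88 -0.09] [ 0.4728 -0.3609  0.0499]
[-6.6  4.8 15.1] [ 0.68  0.96 -0.05] [ 0.4728 -0.361   0.0499]
[-5.4  5.4 15.7] [ 0.71  0.95 -0.06] [ 0.4729 -0.3609  0.0499]
[-6.8  5.5 15.6] [ 0.66  0.93 -0.06] [ 0.4729 -0.361   0.0499]
23.725 17.8833h.py:26: RuntimeWarning: Mean of empty slice.
  print("fin top",un(w).mean(0).round(4),len(w),"rect",un(rect(m,K,T,.09)[0]).round(4))
  ret = um.true_divide(
Traceback (most recent call last):
  File "h.py", line 26, in report
    print("fin top",un(w).mean(0).round(4),len(w),"rect",un(rect(m,K,T,.09)[0]).round(4))
                                                            ~~~~^^^^^^^^^^^
  File "h.py", line 12, in rect
    c=max(cv2.findContours(m,cv2.RETR_EXTERNAL,cv2.CHAIN_APPROX_NONE)[0],key=cv2.contourArea)[:,0]
      ~~~^^^^^^^^^^^^^^^^^^^^^^^^^^^^^^^^^^^^^^^^^^^^^^^^^^^^^^^^^^^^^^^^^^^^^^^^^^^^^^^^^^^^
ValueError: max() iterable argument is empty
```

View pics/w3.png

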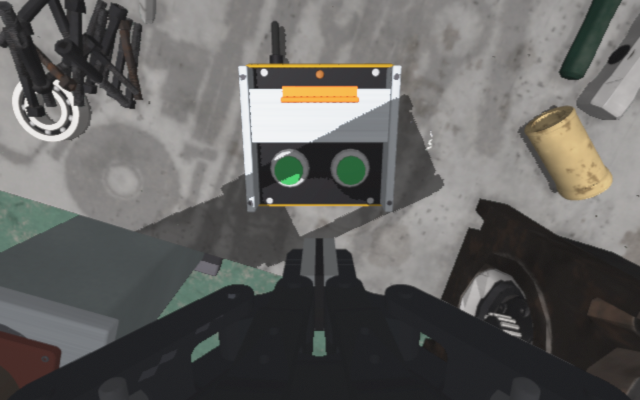

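Both caps are up and the guard is still open. There was a sideways force of about 7 N during the press, so I'll check where the station is now.

```bash
sed -i 's/(260,120,390,230)/(260,70,390,230)/; s/(45,90,60),(85,255,255),(250,180,390,250)/(45,90,40),(85,255,255),(250,140,390,250)/; s/(230,95,420,150)/(230,50,420,150)/' h.py
python3 - <<'E'
from h import *
report("w2.npz");report("w3.npz")
f=np.load("w3.npz");P=cloud(f["p"],f["d"],f["intrinsics"],f["world_from_camera"])
for c in((290,168),(351,168)): print("cap z",np.median(P[c[1]-6:c[1]+7,c[0]-6:c[0]+7,2]))
E
```

```text
fin top [ 0.4028 -0.4938] 399 rect [[ 0.4076 -0.4939]]
cap [[ 0.3314 -0.5251]] 15.499356269836426
cap [[ 0.3314 -0.4623]] 15.532868385314941
back edge u 0.43608997224530766 n -0.5673288922280785 -0.4191271334208672
fin top [ 0.4016 -0.4938] 386 rect [[ 0.4062 -0.4935]]
cap [[ 0.3317 -0.5258]] 14.625722885131836
cap [[ 0.3317 -0.4619]] 14.637145042419434
back edge u 0.4347749888397138 n -0.5641794253054011 -0.4224190502206025
cap z 0.06155868128569769
cap z 0.06145951981102998
```

The station hasn't moved. There's time for a second, logged press to confirm the stroke reached the bottom on both caps, with a side view taken during the hold.

Run:
```python
from h import *
n0,u0=-.4938,.3316
move_l(xyz(u0,n0,.15),feed=.25); gripper_to(.050); move_l(xyz(u0,n0,.064),feed=.12); hold(.2)
b=observe()["ft_force"];z=.064
for i in range(22):
    z-=.001; move_l(xyz(u0,n0,z),feed=.02); hold(.04); o=observe(); F=o["ft_force"]-b
    print(round(z,4),round(o["eef_pos"][2],4),F.round(1),o["torque"].round(2))
    if F[2]>18: break
hold(1.1);p,d=get_image("side");hold(1.1);print((observe()["ft_force"]-b).round(1))
move_l(xyz(u0,n0,.09),feed=.05); move_l(xyz(u0,n0,.26),feed=.25)
hold(.2);C=get_calibration("wrist");pw,dw=get_image("wrist")
np.savez("w4.npz",p=pw,d=dw,**C);print(observe()["time_s"])
cv2.imwrite("pics/s2.png",cv2.resize(p[220:340,290:430,::-1],None,fx=5,fy=5,interpolation=cv2.INTER_CUBIC))
report("w4.npz")
```

```text
0.063 0.0631 [0.3 0.  0.8] [ 0.07 -0.06  0.07]
0.062 0.0619 [-0.2 -0.4 -0.2] [ 0.01 -0.01  0.05]
0.061 0.061 [-0.7 -0.4  0.6] [-0.03  0.02  0.01]
0.06 0.0599 [-0.3 -0.8  0.2] [ 0.04 -0.    0.03]
0.059 0.0589 [-0.3 -0.1  0.5] [-0.    0.01 -0.05]
0.058 0.0582 [ 0.3 -0.8  1.4] [-0.05 -0.07  0.01]
0.057 0.0574 [-0.8 -0.5  3.9] [0.07 0.06 0.  ]
0.056 0.0562 [ 0.  -0.8  5. ] [ 0.04 -0.01  0.  ]
0.055 0.0552 [-0.3 -1.7  5.7] [ 0.   -0.02  0.03]
0.054 0.0542 [-0.4 -0.4  6.3] [-0.01 -0.   -0.04]
0.053 0.0533 [-0.4 -0.7  5.9] [ 0.06 -0.05 -0.04]
0.052 0.0524 [-0.8 -0.8  6.8] [ 0.07  0.03 -0.07]
0.051 0.0515 [-0.7 -0.4  7.9] [ 0.07  0.09 -0.  ]
0.05 0.0506 [-0.8  0.8  8.5] [ 0.14  0.08 -0.01]
0.049 0.05 [-2.   0.7 11.1] [ 0.31  0.22 -0.04]
0.048 0.0499 [-4.1  2.8 16.9] [ 0.42  0.73 -0.02]
0.047 0.0498 [-6.9  5.9 23.3] [ 0.83  1.07 -0.04]
[-7.4  6.4 22.8]
35.2167
fin top [ 0.4017 -0.4941] 398 rect [[ 0.406  -0.4942]]
cap [[ 0.3317 -0.5255]] 14.518762588500977
cap [[ 0.3317 -0.462 ]] 14.57093334197998
back edge u 0.43475408293688433 n -0.5648516223564514 -0.42230421702819715
```

View pics/s2.png

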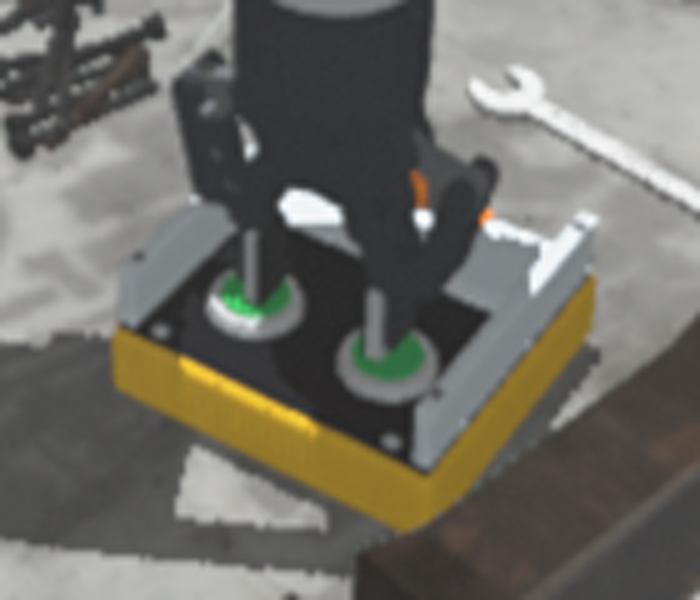

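The press went as it should: one fingertip is on each cap, at (255,295) and (385,350), and both caps are flush with their collars. The force was 3.9 N at contact, 8.5 N near the bottom and stiff after that, over a stroke of about 8 mm. The arm is now clear above the station, so I'm handing in.

```bash
python3 -c "
from plant import *
o=observe();print(o['time_s'],o['eef_pos'],o['ft_force']);job_done()"
```

```text
35.2167 [ 0.47228212 -0.36020507  0.25797301] [-0.59139241 -0.34976402 -0.73026748]
the job is handed in; nothing more can be done
```

I pushed the yellow station's guard open with the shut fingertips, then pressed both green caps together and held them down for about 2.5 s. I released them and handed the job in at 35 s; no verdict was reported.

**Second press:** I pressed both caps a second time to confirm the stroke, because the first press had not recorded where contact began. The second press showed about 8 mm of travel from first contact to a hard stop. The side view showed one fingertip on each cap, both flush with their collars.

**Last checks:**
- **Guard:** after opening, its near edge was within about 1 mm of fully open, and the fin had shifted only about 1 mm by the last picture.
- **Caps:** after the first press both tops read 61 mm, fully up. After the second press I checked only their positions, which matched, not their heights.
- **Station:** it moved no more than about 1 mm.
- **Robot:** the gripper ended clear above the station, touching nothing.

**Readings that disagreed:**
- **Guard start:** the first wrist picture put the guard about 13 mm open already, not at 0.
- **Guard push force:** the push stopped on its 7 N limit, but only about 1 N remained afterwards. I judged it fully open from the pictures.
- **Side force:** about 9 N of sideways force appeared only once the caps had bottomed out, and the station did not shift.

I did not re-measure the grey station or the loose items at the end. The arm never came down near them.

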